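# Sweep the offcuts off the dicing saw's deck

## Task

Dicing is finished: with the fingertips, sweep the three loose ceramic trim strips along the deck of the saw's open drawer and into the scrap trough across the drawer's outer end. Slide them, do not pick them up, and leave the diced plate, the height gauge and everything else where it stands.

Things in the scene. Friction and masses are not known exactly. Their poses are not given: they have to be found in the camera images.
- saw: grey bench-top dicing saw, its work drawer pulled out, fixed. Origin on the bench under the drawer; z up, y along the drawer into the machine, x across it. The drawer's deck is flat dark steel 100 mm above the bench, x = -150 to +150, y = -130 (open edge of the trough) to +180 mm (14 mm high bellows begin). Side rims 16 mm thick stand 14 mm above the deck
- chuck_centre (a point): centre of the round cream chuck, 150 mm diameter, let in flush with the deck; axes as the saw's
- housing (a point): middle of the saw housing's upright front face, at deck level, axes as the saw's; the face is 520 mm wide and rises 110 mm above the deck. On its top edge, 170 mm along +x, is a small camera reaching 30 mm out (-y) over the drawer, 165 to 205 mm above the deck
- trough_mouth (a point): centre of the mouth of the open scrap trough, at deck level, axes as the saw's: a stainless steel pocket 300 mm (x) by 70 mm (y, +-35 mm), 65 mm deep, straight walls. The deck ends flat, without a lip, at its +y edge; at its -y edge stands the drawer's end panel, 14 mm thick and 14 mm higher than the deck
- offcut_a: white ceramic strip, a plain bar 42 long (its x) x 14 wide (its y) x 10 high, about 23 g, lying loose on the deck; origin at the centre of its underside. Its long side lies within about 35 degrees of the drawer's x axis at the start
- offcut_b: white ceramic strip, a plain bar 36 long (its x) x 14 wide (its y) x 10 high, about 20 g, lying loose on the deck; origin at the centre of its underside. Its long side lies within about 35 degrees of the drawer's x axis at the start
- offcut_c: white ceramic strip, a plain bar 30 long (its x) x 14 wide (its y) x 10 high, about 16 g, lying loose on the deck; origin at the centre of its underside. Its long side lies within about 35 degrees of the drawer's x axis at the start
- plate: the diced plate, white ceramic of the same kind with a grid of fine saw lines, 50 x 50 x 10 mm, about 100 g, loose on the chuck; origin at the centre of its underside. Leave it
- gauge: turned steel height gauge standing loose on the deck among the strips, 26 mm diameter, 36 mm high (the upper 10 mm only 16 mm thick), 120 g; origin at the centre of its underside. Leave it
- blade_case: round flat black blade case, 82 mm diameter, 20 mm high, loose on the bench; origin at the centre of its underside. Leave it
- wash_bottle: white bottle, 60 mm diameter, 150 mm high, loose on the bench; origin at the centre of its underside. Leave it
- driver: grey screwdriver 160 mm long, lying on the bench. Leave it
- loupe: black magnifier, 44 mm diameter, 42 mm high, standing loose on the bench; origin at the centre of its underside. Leave it

How it is judged:
By the outcome, as a careful person would: the job done as asked, in the order asked, and still so for the second after the job is handed in, with the robot touching nothing.
It also fails if it takes over 51 s, if anything falls off the work surface, if the arm or the gripper's body presses on something with over 40 N, if the wrist force passes 120 N, or if a joint passes its speed limit or range.

## Robot

A 6-joint arm with a two-finger parallel gripper is mounted at the origin on the work surface. World frame = base frame: x ahead of the robot, y to its left, z up, the work surface at z = 0. Lengths are in mm, angles in rad, forces in N, time in s.
With the tool pointing down it reaches from about 325 to 900 mm from the base axis. Payload 6.1 kg.
Tool frame: the origin (TCP) lies between the finger pads; the fingertips stand 22 mm ahead of it and the grasp point (between the pads) lies 3 mm ahead of it (ctrl.tcp_to_tips is the z of the fingertips in the tool frame, in mm); z points along the fingers, y is the line along which they close (so a half turn about z gives the same grasp; the last joint's range is limited). The gripper opens to 87 mm and grips with 3 to 60 N. Pads are 19 mm wide; open, the fingers measure 117 mm over their backs; the gripper's body (75 mm by 190 mm) begins 51 mm behind the grasp point.
Start: joints at [-1.281, 0.22, 1.526, -0, 1.395, -0.126], TCP at [252.443, -571.741, 244.538] pointing down, gripper open.
Joint ranges: [-2.98, 2.98], [-0.91, 2.08], [0.09, 2.57], [-1.24, 4.39], [0.2, 2.65], [-2.68, 2.68]. Speed limits (rad/s): [2.57, 2.57, 3.01, 3.14, 3.14, 3.14].

## Interface

Orientations are given as [roll, pitch, yaw] about the fixed x, y, z axes, in that order (R = Rz(yaw) Ry(pitch) Rx(roll)).
In Python, from rig import ctrl gives the robot as it stands. Calls block until the motion is done:
- ctrl.goto(position, orientation): joint-space move of the TCP to a pose.
- ctrl.movel(position, rot=None, feed=150): straight line of the TCP; rot=None keeps the orientation; feed is the mean speed in mm/s.
- ctrl.move_j(angles): joint-space move.
- ctrl.open() and ctrl.close_gripper(): open the fingers fully, or close them until they stop; the grip force is fixed at half the most.
- ctrl.sleep(seconds).
- ctrl.solve_ik(position, orientation): joint angles nearest the present ones, or None.
- ctrl.camera(name): name is "scene" or "top" or "wrist"; returns the picture (384x512x3 uint8, red, green, blue); there is no depth.
- ctrl.calibration(name): a dict with "fx", "fy", "cx", "cy" (pixels), "R" (3x3) and "t" (3): a world point X has camera coordinates R X + t. Camera axes: x right, y down, z forward; pixel columns grow to the right and rows downward; lengths in mm; the calibration is good to about 2 mm. A picture is of the moment at which its call begins: read the wrist's pose just before it. calibration takes no time and is no camera call; for the wrist camera it gives the pose at the moment of the call.
A pose or a line that the arm cannot do raises ctrl.IKError and nothing moves.
- ctrl.sign_off(): hands the job in; it is judged then, once.
Readings, each from a call of its own:
- ctrl.get_time_s(): time.
- ctrl.get_joints(): joint angles.
- ctrl.get_qvel(): joint speeds.
- ctrl.get_tau(): joint torques, N m.
- ctrl.get_position(): TCP position.
- ctrl.get_tool_rot(): TCP orientation.
- ctrl.get_contact_force(): force on the tool from outside, world axes, zero at the start.
- ctrl.get_moment(): the same for the moment, N m.
- ctrl.get_finger_gap(): opening from 0.0 (shut) to 1.0 (fully open).
- ctrl.get_grip_force(): force on a finger pad.
Only numpy, scipy, OpenCV 4.12 (cv2) and the standard library are available. Lean on these libraries where they do the work, as an engineer would, in place of code of your own. Each camera call takes 0.05 s, during which the arm holds its last target. There are 200 camera calls.

## Working session

There is one attempt and no reset: what is moved stays moved. The work goes in short steps, each a Python script; the robot and the scene stay as the last script left them, time stands still between calls to the robot, and variables do not carry over. Pictures are saved under pics/ and viewed, at most 10 in all, crops included, and the job is handed in when it is done.

```bash
ls; mkdir -p pics
python3 - <<'E'
from rig import ctrl
import cv2,numpy as np
for n in("scene","top","wrist"):
    im=ctrl.camera(n); cv2.imwrite(f"pics/{n}0.png",im[:,:,::-1])
    c=ctrl.calibration(n); print(n,c['fx'],c['cx'],c['cy'],np.round(c['R'],3).tolist(),np.round(c['t']).tolist(), np.round(-np.array(c['R']).T@c['t']))
print(ctrl.get_time_s(),ctrl.get_tool_rot(),ctrl.tcp_to_tips)
a=[cv2.resize(cv2.imread(f"pics/{n}0.png"),(800,600)) for n in("top","scene")]
cv2.imwrite("pics/t1.png",a[0]);cv2.imwrite("pics/s1.png",a[1])
E
```

```text
pics
scene 384.38250294486346 250.7841447842324 197.25885230445124 [[0.291, 0.957, 0.007], [0.789, -0.236, -0.567], [-0.541, 0.17, -0.823]] [-61.0, -412.0, 1337.0] [1066. -266.  867.]
top 388.276871988994 246.0179194939396 194.82051806839064 [[0.005, -1.0, 0.003], [-0.989, -0.005, -0.15], [0.15, -0.002, -0.989]] [-107.0, 568.0, 1044.0] [ 405. -102. 1118.]
wrist 273.95060657720046 255.86174133321936 195.02783271235597 [[0.404, -0.915, -0.001], [-0.876, -0.387, 0.287], [-0.263, -0.115, -0.958]] [-624.0, -36.0, 390.0] [ 323. -540.  383.]
0.15 [-3.14010229e+00 -2.25536809e-04  4.15818575e-01] 22.0
```

View pics/t1.png

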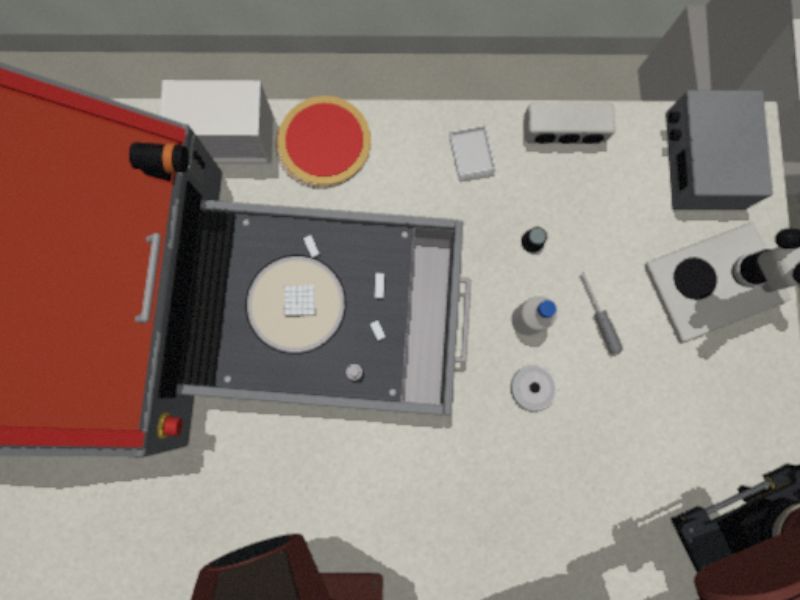

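View pics/s1.png

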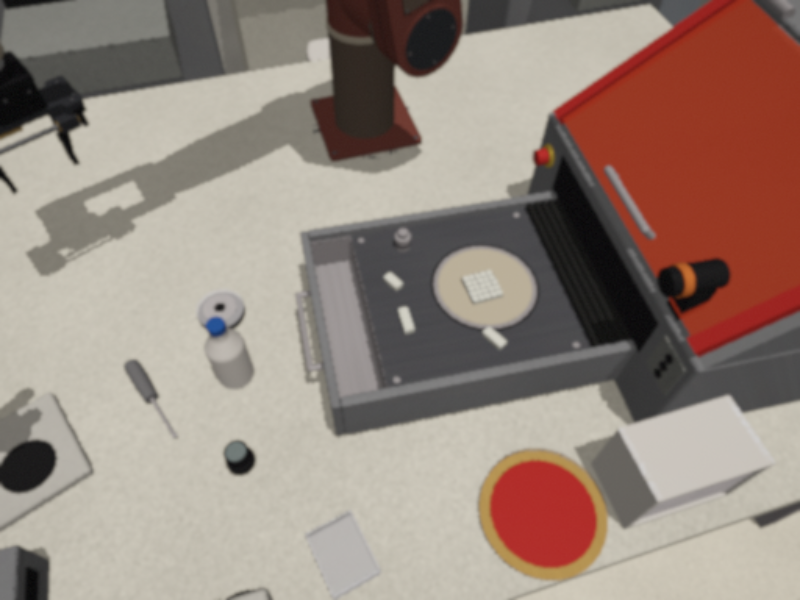

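The top view (800x600) shows the strips at (311,245), (379,285) and (378,330). The gauge is at (354,372), the plate at (299,300) on the chuck at (296,304), and the trough on the right at columns 412-450. The scene view agrees. Next I'll measure.

```bash
cat > h.py <<'E'
import cv2,numpy as np
from rig import ctrl
def ray(c,px,z):
    px=np.atleast_2d(np.array(px,float)); R=np.array(c['R']);t=np.array(c['t']).ravel()
    d=np.c_[(px[:,0]-c['cx'])/c['fx'],(px[:,1]-c['cy'])/c['fy'],np.ones(len(px))]@R
    o=-R.T@t
    return (o+d*((z-o[2])/d[:,2])[:,None])[:,:2]
def blobs(im,c,amin,amax,zt=107):
    hsv=cv2.cvtColor(im,cv2.COLOR_RGB2HSV)
    m=((hsv[...,2]>165)&(hsv[...,1]<50)).astype('uint8')
    for k in cv2.findContours(m,cv2.RETR_EXTERNAL,cv2.CHAIN_APPROX_NONE)[0]:
        if len(k)<8: continue
        w=ray(c,k[:,0]+0.0,zt)
        (cx,cy),(a,b),ang=cv2.minAreaRect(w.astype('float32'))
        if a<b: a,b,ang=b,a,ang+90
        if amin<a<amax and b>7: print("px",k[:,0].mean(0).round(),"xy",round(cx,1),round(cy,1),"size",round(a,1),round(b,1),"ang",round((ang+90)%180-90,1))
E
python3 - <<'E'
from h import *
im=cv2.imread("pics/top0.png")[:,:,::-1].copy();c=ctrl.calibration("top")
blobs(im,c,15,80)
k=.64
p=lambda l,z:print(ray(c,np.array(l)*k,z).round().tolist())
p([(296,304)],100)           # chuck
p([(246,222),(404,234),(392,392),(228,379)],100) # screws
p([(412,238),(405,400)],100) # trough edge
p([(462,222),(448,410)],114)  # outer panel corners
p([(354,374)],118)
print(ctrl.solve_ik([450,60,300],[3.1416,0,-1.57]),ctrl.solve_ik([450,60,300],[3.1416,0,1.57]))
E
```

```text
px [241. 211.] xy 516.6 -91.9 size 29.4 12.9 ang 26.8
px [242. 182.] xy 593.0 -95.1 size 37.7 13.3 ang 0.3
px [507. 165.] xy 642.0 -801.9 size 37.9 19.4 ang -57.2
px [199. 157.] xy 661.4 22.1 size 34.5 14.3 ang 27.1
px [181.  68.] xy 916.3 81.9 size 62.0 46.2 ang -40.2
[[560.0, 45.0]]
[[703.0, 136.0], [683.0, -138.0], [413.0, -118.0], [433.0, 155.0]]
[[676.0, -152.0], [400.0, -139.0]]
[[701.0, -237.0], [384.0, -209.0]]
[[441.0, -55.0]]
None [-4.14595736e-02 -2.34225643e-01  1.87542668e+00 -2.99388120e-07
  1.50039896e+00 -4.06632258e-02]
```

Run:
```python
from h import *
ctrl.close_gripper()
ctrl.goto([560,-20,310],[3.1416,0,1.5])
ctrl.sleep(.3)
c=ctrl.calibration("wrist"); im=ctrl.camera("wrist"); cv2.imwrite("pics/w1.png",im[:,:,::-1])
blobs(im,c,15,80)
import pickle; pickle.dump(c,open("w1.pkl","wb"))
cv2.imwrite("pics/w1b.png",cv2.resize(im[:,:,::-1],(800,600)))
print(ctrl.get_time_s(),ctrl.get_joints())
```

```text
px [431. 292.] xy 802.9 -205.6 size 60.9 27.1 ang 11.0
px [227. 232.] xy 513.6 -93.9 size 30.1 11.8 ang -4.1
px [286. 230.] xy 593.2 -96.0 size 36.9 13.3 ang -4.1
px [105. 200.] xy 359.2 -37.0 size 57.8 56.0 ang 81.1
px [335. 138.] xy 658.8 21.6 size 36.3 14.2 ang 24.4
px [505.  63.] xy 852.9 94.1 size 23.3 15.7 ang -25.3
4.2917 [-1.77001320e-01  3.01024047e-02  1.61314992e+00 -9.41548008e-06
  1.49847293e+00 -1.05599117e-01]
```

View pics/w1b.png

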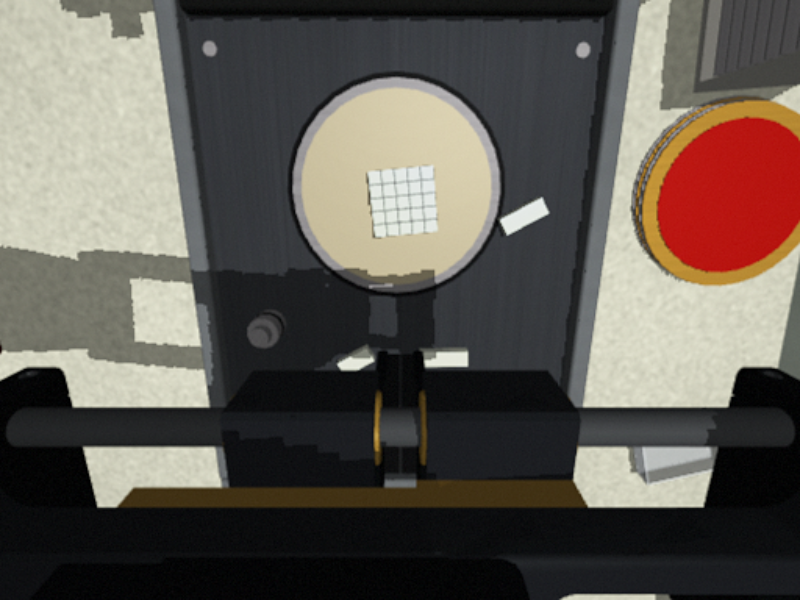

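The wrist view shows strip b (525,216), clear of the chuck. The two front strips, at about (355,358) and (447,358), are partly hidden by the gripper. The gauge is at (265,330). I'll back off in y to see the front area.

Run:
```python
from h import *
ctrl.movel([540,-150,310],feed=250)
ctrl.sleep(.3)
c=ctrl.calibration("wrist"); im=ctrl.camera("wrist"); cv2.imwrite("pics/w2.png",im[:,:,::-1])
blobs(im,c,15,80,107)
import pickle; pickle.dump(c,open("w2.pkl","wb"))
cv2.imwrite("pics/w2b.png",cv2.resize(im[:,:,::-1],(800,600)))
print(ctrl.get_time_s())
```

```text
px [452. 221.] xy 797.9 -228.6 size 59.7 49.3 ang 11.6
px [108. 187.] xy 350.9 -148.7 size 70.4 54.3 ang -23.4
px [296. 131.] xy 591.4 -94.8 size 41.7 14.3 ang -4.0
px [233. 134.] xy 514.0 -92.5 size 30.3 13.9 ang 25.9
px [172. 101.] xy 446.0 -50.4 size 22.6 8.6 ang -67.7
px [355.  17.] xy 659.2 22.3 size 36.2 13.9 ang 24.5
5.3167
```

View pics/w2b.png

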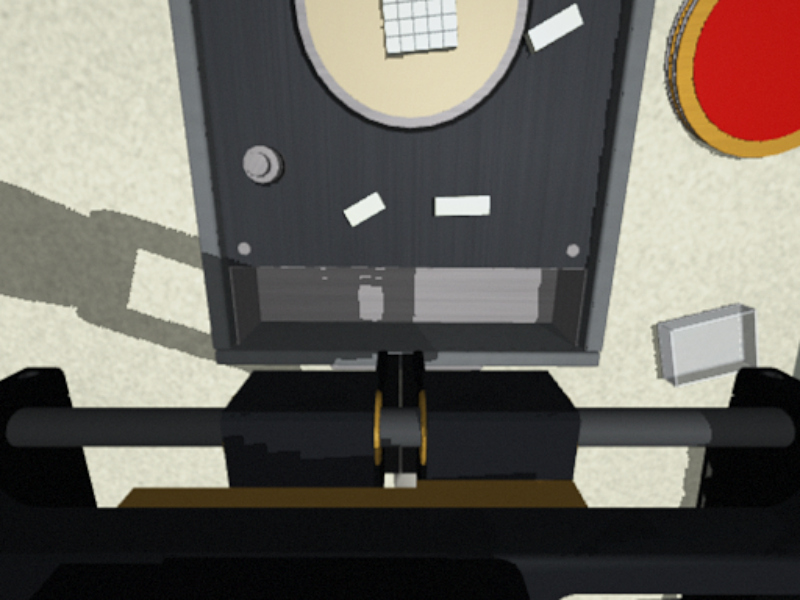

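View shows all three strips clearly: c (365,209), a (462,205), b (556,27). The gauge is at (262,165). The trough's deck edge runs from (230,267) to (585,267) and the rear panel is at row ~350.

```bash
cat >> h.py <<'E'
th=np.radians(-4.05); U=np.array([np.cos(th),np.sin(th)]); V=np.array([-np.sin(th),np.cos(th)])
E
python3 - <<'E'
from h import *
import pickle
c=pickle.load(open("w2.pkl","rb")); k=.64
e=ray(c,np.array([(230,267),(585,267)])*k,100); p=ray(c,np.array([(218,350),(600,352)])*k,114)
s=ray(c,np.array([(244,249),(573,250)])*k,100)
for q in(e,p,s): d=q[1]-q[0]; print(q.round(1).tolist(),np.degrees(np.arctan2(d[1],d[0])),np.linalg.norm(d))
m=e.mean(0); O=m+130*V; print("origin",O)
for q in [(591.4,-94.8),(514,-92.5),(659.2,22.3),(444,-53)]: print(U@(np.array(q)-O),V@(np.array(q)-O))
print("screws0",ray(c,np.array([(246,222)])*k,100))
E
```

```text
[[398.3, -132.4], [692.6, -152.9]] -3.980208116644087 295.00487388004797
[[381.0, -199.8], [703.3, -224.2]] -4.316447955106825 323.28622135289197
[[412.5, -118.3], [682.0, -137.9]] -4.152794641206037 270.1797243004044
origin [554.63808324 -12.95752496]
42.450402102245775 -79.04171434475722
-34.91875640801519 -82.2139866240721
101.81067164672933 42.55437276172109
-107.53371810143517 -47.75651518081111
screws0 [[417.91110512 -96.78258019]]
```

```bash
cat >> h.py <<'E'
O=np.array([554.6,-13.])
S=lambda x,y:O+x*U+y*V
def push(xy,ang,ztip=102.5,feed=70):
    z=ztip+22; p=np.array(xy,float); rel=ang+4.05
    n=lambda r:-np.sin(np.radians(r))*U+np.cos(np.radians(r))*V
    rot=lambda r:[np.pi,0,np.pi/2+th+np.radians(r)]
    q=p+30*n(rel)
    ctrl.goto([*q,170],rot(rel)); ctrl.movel([*q,z],feed=120)
    q=q-15*n(rel); ctrl.movel([*q,z],feed=feed)
    if abs(rel)>3:
        for f in (.75,.5,.25,0):
            q=q-7*n(rel*(f+.125)); ctrl.movel([*q,z],rot=rot(rel*f),feed=feed)
    print("squared at saw",U@(q-O),V@(q-O),ctrl.get_position(),ctrl.get_contact_force().round(1))
    q=S(U@(q-O),-141); ctrl.movel([*q,z],rot=rot(0),feed=feed)
    ctrl.sleep(.2); print(ctrl.get_position().round(1),ctrl.get_contact_force().round(1))
    ctrl.movel([*q,170],feed=150); print("t",ctrl.get_time_s())
E
python3 - <<'E'
from h import *
push((591.4,-94.8),-4.05)
c=ctrl.calibration("wrist"); im=ctrl.camera("wrist"); blobs(im,c,25,50)
cv2.imwrite("pics/w3b.png",cv2.resize(im[:,:,::-1],(800,600)))
E
```

```text
squared at saw 42.48539035728815 -63.99665566458395 [592.76794453 -80.59271281 125.13277729] [0.1 0.3 0.8]
[ 587.1 -156.2  124.5] [-0.   0.4  0. ]
t 8.8417
px [257. 212.] xy 586.2 -155.0 size 30.7 17.7 ang -4.1
px [320. 218.] xy 635.8 -162.1 size 34.0 28.1 ang -4.1
px [100. 221.] xy 461.9 -151.9 size 34.2 32.7 ang 85.9
px [151. 141.] xy 513.4 -92.4 size 30.8 14.3 ang 25.3
px [20. 91.] xy 429.5 -52.1 size 27.6 26.8 ang -19.1
```

View pics/w3b.png

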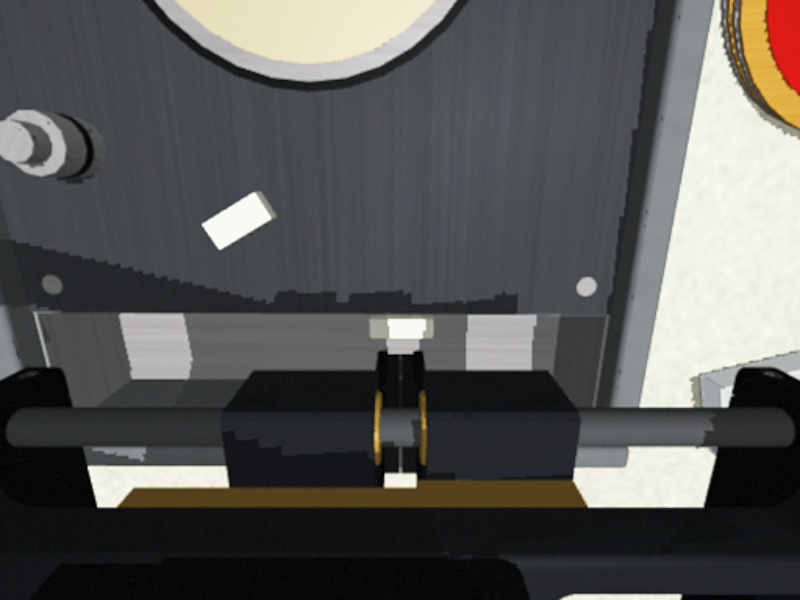

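Strip a is in the trough at (400,328). Strip c (238,220) and the gauge have not moved, so c and b are next.

Run:
```python
from h import *
push((513.7,-92.4),25.6)
push((659.2,22.3),24.5)
ctrl.movel([*S(0,-230),330],feed=250)
c=ctrl.calibration("wrist"); im=ctrl.camera("wrist"); blobs(im,c,25,50)
cv2.imwrite("pics/w4b.png",cv2.resize(im[:,:,::-1],(800,600)))
im=ctrl.camera("scene");cv2.imwrite("pics/s4.png",cv2.resize(im[100:300,150:420,::-1],(800,592),interpolation=cv2.INTER_CUBIC))
print(ctrl.get_time_s())
```

```text
squared at saw -35.52102609592463 -95.84000077880235 [ 512.31547644 -105.83467867  124.48928319] [ 0.5  0.1 -0.4]
[ 509.2 -150.8  124.5] [ 0.5 -0.5 -0.1]
t 12.9333
squared at saw 101.51412460164532 28.902471444720202 [657.83371842   8.92891423 124.48175827] [0.2 0.2 0.3]
[ 645.9 -160.7  124.5] [-0.4 -0.9  0.6]
t 19.1167
px [233. 189.] xy 503.3 -259.9 size 25.6 16.5 ang 84.9
px [328. 121.] xy 631.7 -178.9 size 30.7 11.5 ang 8.7
px [286. 118.] xy 579.1 -172.2 size 35.6 11.0 ang -4.0
20.2
```

View pics/w4b.png

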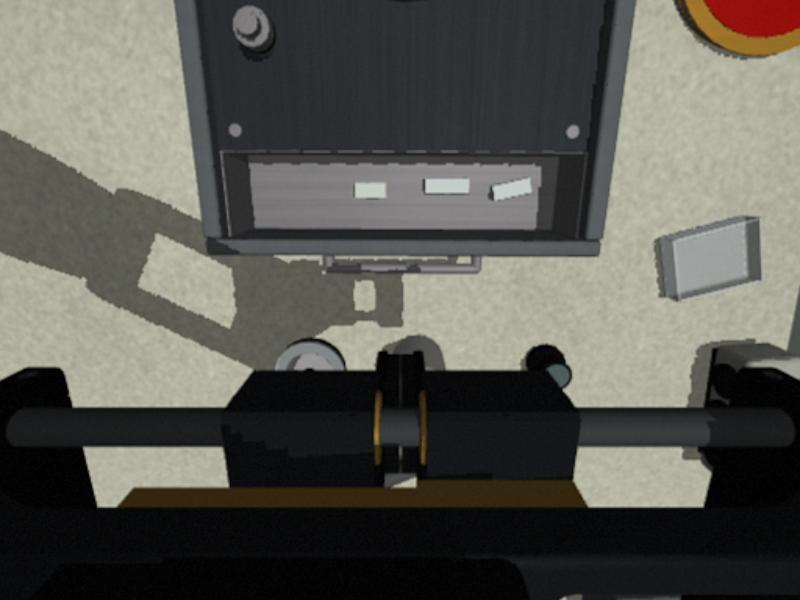

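View pics/s4.png

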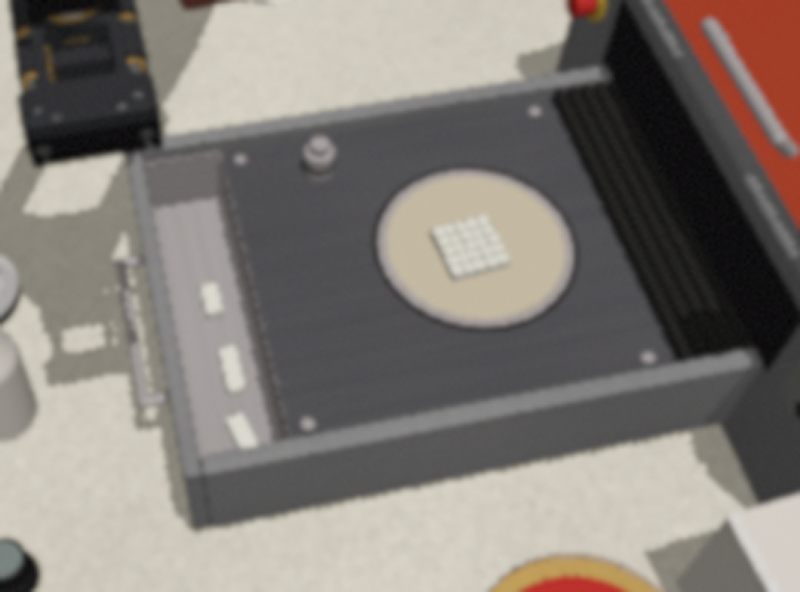

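The wrist view shows all three strips lying on the trough floor at (370,190), (447,186) and (512,188). The scene view shows the plate and gauge where they were, and the robot is clear.

```bash
python3 -c "
from rig import ctrl
print(ctrl.get_contact_force().round(1)); print(ctrl.sign_off())"
```

```text
[-0.7 -0.6  0.6]
the job is handed in; nothing more can be done
None
```

I swept all three trim strips into the scrap trough and handed the job in at about 20 s of the 51 s allowed; the final pictures show the plate and gauge where they were, with the arm clear of everything.

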